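# Close up the seal case in its storage box

### The arm

A 6-joint arm with a two-finger parallel gripper is mounted at the origin on the work surface. World frame = base frame: x ahead of the robot, y to its left, z up, the work surface at z = 0. Lengths are in mm, angles in rad, forces in N, time in s.
With the tool pointing down it reaches from about 325 to 900 mm from the base axis. Payload 6.1 kg.
Tool frame: the origin (TCP) lies midway between the tips of the shut fingers; the grasp point (between the pads) lies 19 mm behind it (manip.pinch_z is the z of the grasp point in the tool frame, in mm); z points along the fingers, y is the line along which they close (so a half turn about z gives the same grasp; the last joint's range is limited). The gripper opens to 85 mm and grips with 20 to 120 N. Pads are 22 mm wide; open, the fingers measure 114 mm over their backs; the gripper's body (76 mm by 85 mm) begins 54 mm behind the grasp point. The pads swing forward as they close: fully open they stand 13 mm farther back than shut.
Start: joints at [1.206, 0.22, 1.526, -0, 1.395, -0.126], TCP at [147.834, 607.257, 231.3] pointing down, gripper open.
Joint ranges: [-2.98, 2.98], [-0.91, 2.08], [0.09, 2.57], [-1.24, 4.39], [0.2, 2.65], [-2.68, 2.68]. Speed limits (rad/s): [2.57, 2.57, 3.01, 3.14, 3.14, 3.14].

### API

Orientations are given as a rotation vector (axis times angle).
In Python, from station import telemetry, cams, ticket, manip gives the robot as it stands.
- The arm moves only by the shell command python3 -m inch 'ROWS' [FORCE]. ROWS is JSON, a list of rows, each a list of 3 entries, a list of its own where there are three numbers: the opening, from 0 (shut) to 1 (fully open), then the shift along the tool's x, y, z in units of 30 mm (1.0 is 30 mm), then the turn, a rotation vector about the tool's x, y, z in rad. A call has exactly 8 rows; each row is the pose to reach, as a shift and turn from the pose commanded when the call began, along the tool's axes at that moment; what a row does not reach only later rows make up. A row lasts 1/10 s, in which the tool goes at most 50 mm and 8.59 degrees, less where a joint would pass 70% of its speed; a pose out of reach is approached as far as the arm can. A call with a gripper value outside its range is refused whole. The fingers move at their own pace and stop on an object; FORCE is the grip in N (left out, the last holds). Time passes only in rows, so rows that repeat a pose let the fingers close, or fill a call up. It gives the time, the measured TCP pose, the force, the opening and the grip force at its end, in the units of the state.
- telemetry.sense(): the state, without advancing time (a new reading comes with each control period).
- cams.get_image(name): name is "scene" or "top" or "wrist"; returns a dict with "image" (400x640x3 uint8, red, green, blue), "depth" (400x640 float32, mm along the optical axis (not along the pixel's ray), 0 where there is no reading), "fx", "fy", "cx", "cy" (pixels), "camera_from_world" (4x4, takes a point from world to camera coordinates); the wrist camera has in their place "T_tool_cam" (4x4, takes a point from camera to tool coordinates, whose origin is the TCP and whose axes are the flange's). Camera axes: x right, y down, z forward; pixel columns grow to the right and rows downward; lengths in mm; the calibration is good to about 2 mm. A picture is of the moment at which its call begins: read the wrist's pose just before it.
- ticket.sign_off(): hands the job in; it is judged then, once.
The state is a dict: "time": time; "qpos": joint angles; "joint_vel": joint speeds; "effort": joint torques, N m; "ee_pos": TCP position; "orientation": TCP orientation; "force": force on the tool from outside, world axes, zero at the start; "moment": the same for the moment, N m; "width": finger opening in mm; "grip_force": force on a finger pad.
Only numpy, scipy, OpenCV 4.12 (cv2) and the standard library are available. Lean on these libraries where they do the work, as an engineer would, in place of code of your own. Each camera call takes 0.05 s, during which the arm holds its last target. There are 200 camera calls.

### The job

Keeping it level, set the oblong wooden seal case down inside the open grey storage box, put the loose grey lid on the box and press it down firmly until it is fully home on the rim, and only then swing the steel bail over from behind until its bar lies down on the lid. Do not drop the case or the lid. Leave everything else on the table where it is.

Things in the scene. Friction and masses are not known exactly. Their poses are not given: they have to be found in the camera images.
- box: Open-topped grey steel storage box fixed to the table (its place and yaw vary), 150 (x) x 190 (y) x 85 mm high outside, walls and floor 8 mm. Origin: centre of its underside; x points to its far side where the bail is hinged, y along its long side.
- box_floor (a point): Centre of the box's inner floor, 8 mm above the table.
- box_rim (a point): Centre of the box's mouth at the height of the steel rim, 85 mm above the table. A felt liner inside the walls stands 7 mm above the rim, leaving an opening of 122 (x) x 162 (y) mm, until the lid is pressed home: it is a stiff push fit that goes down with the lid under about 8 N and stays down.
- lid: Loose grey lid, 250 g, right way up on the table. Plate 146 (x) x 186 (y) x 6 mm; below it a plug 14 mm deep, tapering from 114 x 154 to 102 x 142 mm, that goes into the liner's opening, either way round. Origin: centre of the plug's underside. Fully home, the plate rests on the rim and the origin is 71 mm above the box's origin; laid on but not pressed it stands 7 mm higher.
- lid_grip (a point): Centre of the top of the lid's handle, 50 mm above the lid's origin. The handle is a solid bar in the middle of the plate, 14 mm wide (x), 80 mm long (y), 30 mm high.
- case: Oblong dark wooden seal case, about 250 g, 60 (x) x 100 (y) x 36 mm with a solid ridge on top to hold it by, 16 mm wide (x), 64 mm long (y), 24 mm high; 60 mm high in all. Origin: centre of its underside. It fits in the box any way round.
- case_grip (a point): Centre of the top of the case's ridge.
- bail (a joint): Angle of the bail (rad): 0 = lying flat over the lid, 1.57 = standing up, at the start 1.9 to 2.2 = leaning back behind the box. It is stiff enough to stay where it is left (about 2 N at the bar moves it).
- bail_bar (a point): Centre of the bail's cross bar: flat steel bar 216 mm long (along the box's y), 18 mm wide, 8 mm thick, on two legs, 128 mm from the hinge. It swings over the lid's handle without touching it. When down, its underside is 1 mm above the plate of the seated lid, 38 mm in front of the box's centre.
- bail_hinge (a point): Mid point of the bail's hinge axis, which runs along the box's y, 90 mm behind the box's centre and 96 mm above the table.
- skippet: Bystander: round dark wooden seal box, 88 mm across, 56 mm high. Origin: centre of its underside, as for all bystanders.
- brush: Bystander: brush lying on the table behind the work.
- folder: Bystander: white flat bone folder, 150 x 24 x 6 mm.
- jar: Bystander: glass jar with a white cap, 68 mm across, 85 mm high.
- weight: Bystander: round steel paperweight with a knob, 70 mm across, 70 mm high.
- tape: Bystander: roll of tape, 90 mm across, 25 mm high.
Not all that is in view belongs to the job. What is shaped like the case but purple is not meant. What is shaped like the lid but red is not meant.

How it is judged (in metres and radians):
On the way, in this order (a step that is already met when the one before it is completed fails the run):
1. the seal case stands upright on the floor of the box, let go (horizontal distance between case and box_floor below 0.06 m and z of case in the frame of box between 0.004 and 0.012 m and angle between case's own z axis and vertical below 0.1 rad and contact force between the fingers and case below 0.1 N), for 0.2 s.
2. the lid is on the box, square with it, and pressed home to within 2 mm of the rim (horizontal distance between lid and box below 0.008 m and z of lid in the frame of box below 0.073 m and angle between lid's own z axis and vertical below 0.03 rad and angle between the x axis of lid and the x axis of box, either way round below 0.1 rad), for 0.2 s.
3. the bail is down over the lid (value of joint bail below 0.06 rad), for 0.2 s.
At the end, for the whole second after the job is handed in: The seal case stands upright (within 0.1 rad) on the floor of the box, the lid is on square (within 8 mm and 0.1 rad) and home to within 2 mm of the rim, the bail is down to within 0.06 rad, and case and lid are at rest (all of step 2 and horizontal distance between case and box_floor below 0.06 m and z of case in the frame of box below 0.012 m and angle between case's own z axis and vertical below 0.1 rad and value of joint bail below 0.06 rad and linear speed of each of case, lid below 0.02 m/s); the robot touches nothing.
It fails at once if the seal case is tipped by more than 0.6 rad (angle between case's own z axis and vertical above 0.6 rad).
It fails at once if the seal case is dropped (falls free faster than 0.7 m/s, about 25 mm) (contact force between the fingers and case below 0.05 N and linear speed of case above 0.7 m/s).
It fails at once if the lid is dropped (falls free faster than 0.7 m/s, about 25 mm) (contact force between the fingers and lid below 0.05 N and linear speed of lid above 0.7 m/s).
It fails at once if a bystander is moved by more than 30 mm (distance of any of skippet, brush, folder, jar, weight, tape from where it was at the start of the episode above 0.03 m).
It also fails if it takes over 72 s, if anything falls off the work surface, if the arm or the gripper's body presses on something with over 40 N, if the wrist force passes 120 N, or if a joint passes its speed limit or range.

## Working session

There is one attempt and no reset: what is moved stays moved. The work goes in short steps, Python scripts to look and compute and a shell command to move; the robot and the scene stay as the last step left them, time stands still between calls to the robot, and variables do not carry over. Pictures are saved under pics/ and viewed, at most 10 in all, crops included, and the job is handed in when it is done.

```bash
ls; mkdir -p pics; python3 - <<'E'
from station import telemetry,cams,manip
import cv2,numpy as np
print(telemetry.sense(), manip.pinch_z)
for n in("top","scene"):
    c=cams.get_image(n); cv2.imwrite(f"pics/{n}0.png",c["image"][:,:,::-1]); np.savez(f"{n}0.npz",**c)
    print(n,c["fx"],c["cx"],c["cy"],np.round(c["camera_from_world"],3).tolist())
E
```

```text
pics
{'time': 0.0, 'qpos': array([ 1.20587284e+00,  2.21228157e-01,  1.52764826e+00, -1.65404580e-05,
        1.39472059e+00, -1.26079530e-01]), 'joint_vel': array([-0.00011264,  0.00139827,  0.00112893,  0.00125615, -0.0004942 ,
        0.00045755]), 'effort': array([ 2.22251401e-03, -4.96894813e+01, -3.89395630e+01,  1.29268578e-04,
        1.08959869e-02,  4.84715167e-05]), 'ee_pos': array([147.63221546, 606.66520567, 230.17834313]), 'orientation': array([-3.74223196e-01, -3.11874825e+00,  3.05978825e-03]), 'force': array([ 0.00811914, -0.43570971, -0.51268548]), 'moment': array([-0.0179096 , -0.03207689, -0.00771813]), 'grip_force': 0.0, 'width': 85.68108568578718} -18.700000000000003
top 486.0801387678615 310.40109361520297 197.40059182183938 [[-0.019, -1.0, -0.003, -7.452], [-0.979, 0.019, -0.202, 495.41], [0.202, -0.001, -0.979, 1756.525], [0.0, 0.0, 0.0, 1.0]]
scene 479.2498482587621 323.13968599404694 200.1089464178702 [[-0.585, 0.811, -0.002, 254.948], [0.63, 0.453, -0.631, -239.923], [-0.511, -0.37, -0.776, 2108.662], [0.0, 0.0, 0.0, 1.0]]
```

View pics/top0.png

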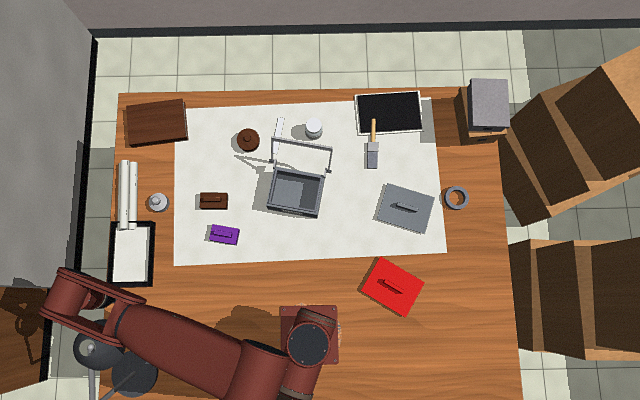

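View pics/scene0.png

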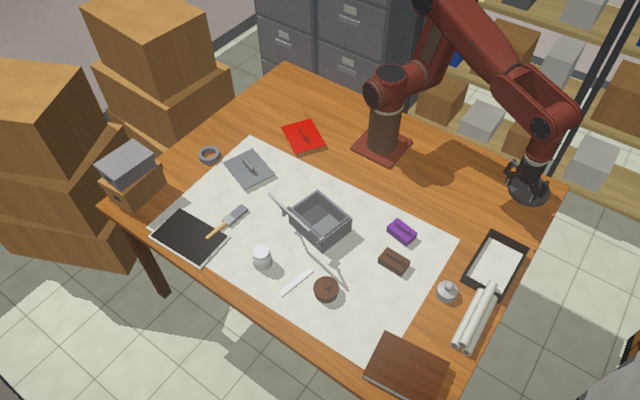

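The top view shows the brown case at (213,201) and a purple decoy at (224,235). The grey lid is at (405,208) and a red decoy at (391,286). The box is at (296,192), with the bail leaning behind it at about (302,145). The brown case and the grey lid fit the description by colour. I'll confirm with an enlarged crop and measure from both views.

```bash
cat > h.py <<'E'
import numpy as np,cv2
def cloud(c):
    d=c["depth"].astype(float); v,u=np.mgrid[:d.shape[0],:d.shape[1]]
    P=np.stack([(u-c["cx"])/c["fx"]*d,(v-c["cy"])/c["fy"]*d,d],-1)
    T=np.linalg.inv(c["camera_from_world"]); W=P@T[:3,:3].T+T[:3,3]; W[d<=0]=np.nan
    return W
def px(c,p):
    q=c["camera_from_world"]@np.r_[p,1]; return c["fx"]*q[0]/q[2]+c["cx"],c["fy"]*q[1]/q[2]+c["cy"]
def rect(W,c,r,lo,hi):
    m=(np.hypot(W[...,0]-c[0],W[...,1]-c[1])<r)&(W[...,2]>lo)&(W[...,2]<hi); p=W[m]
    if len(p)<5: return len(p)
    R=cv2.minAreaRect(p[:,:2].astype(np.float32)); return len(p),np.round(np.r_[R[0],R[1],R[2],np.median(p[:,2])],1).tolist()
E
python3 - <<'E'
from h import *
t=dict(np.load("top0.npz")); s=dict(np.load("scene0.npz"))
Wt,Ws=cloud(t),cloud(s)
for n,u,v in [("case",213,199),("lid",405,208),("box",296,192),("bail",302,143),("purple",224,233),("skip",248,140),("folder",279,128),("jar",314,128),("brush",372,155),("weight",157,202),("tape",456,197)]:
    p=Wt[v,u]; print(n,np.round(p), np.round(px(s,p)))
for k,W in(("t",Wt),("s",Ws)):
    c=Wt[199,213]; print(k,"case",rect(W,c,80,50,75),rect(W,c,80,25,45))
    l=Wt[208,405]; print(k,"lid",rect(W,l,120,38,60),rect(W,l,140,10,28))
    b=Wt[192,296]; print(k,"rim",rect(W,b,150,80,100)); print(k,"bar",rect(W,Wt[143,302],180,165,260))
cv2.imwrite("pics/crop1.png",cv2.resize(t["image"][110:250,180:450,::-1],None,fx=2.95,fy=2.95,interpolation=cv2.INTER_CUBIC))
E
```

```text
case [495. 344.  56.] [393. 255.]
lid [ 450. -368.   39.] [249. 164.]
box [526.  38.  10.] [317. 227.]
bail [649.   8. 228.] [288. 209.]
purple [368. 302.  54.] [400. 226.]
skip [719. 215.  62.] [326. 281.]
folder [783. 101.  12.] [288. 284.]
jar [755. -35.  82.] [261. 248.]
brush [ 663. -257.   20.] [235. 213.]
weight [485. 547.  69.] [447. 281.]
tape [ 495. -572.    5.] [207. 156.]
t case (85, [495.2, 349.0, 64.3, 16.2, 88.7, 59.5]) (330, [494.8, 348.6, 103.7, 61.0, 86.4, 35.5])
t lid (88, [453.8, -373.0, 78.6, 15.2, 70.2, 50.7]) (1708, [449.1, -362.5, 271.8, 260.0, 25.8, 21.1])
t rim (659, [528.4, 38.3, 229.4, 174.5, 78.0, 88.8])
t bar (324, [643.1, 11.6, 215.3, 33.8, 78.2, 218.9])
s case (93, [494.4, 354.4, 64.0, 20.6, 88.1, 58.6]) (335, [495.9, 353.3, 100.4, 64.0, 88.4, 34.6])
s lid (63, [455.5, -366.6, 80.8, 18.8, 73.2, 47.3]) (1076, [428.0, -366.9, 208.2, 201.2, 71.7, 19.3])
s rim (630, [528.3, 40.8, 228.3, 178.2, 79.2, 87.3])
s bar (166, [646.7, 16.4, 216.9, 26.0, 79.2, 221.2])
```

View pics/crop1.png

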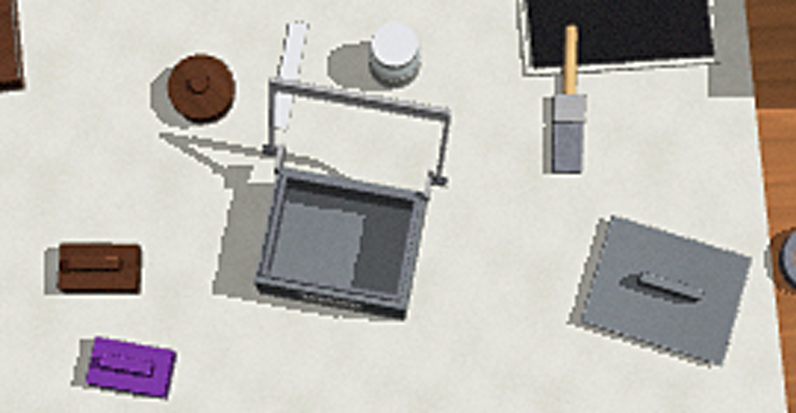

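Confirmed in the crop: the brown case is at crop (98,268), the grey lid's handle at (670,288), the box at (345,245) and the bail bar at (360,97). The purple one is the decoy. Next I'll write a helper that works out shifts and go above the case to look with the wrist camera.

```bash
cat >> h.py <<'E'
from scipy.spatial.transform import Rotation as Ro
from station import telemetry,cams
def pose():
    s=telemetry.sense(); return s["ee_pos"],Ro.from_rotvec(s["orientation"])
def Rt(yaw): # tool y at yaw (deg), z down
    a=np.deg2rad(yaw); y=[np.cos(a),np.sin(a),0]; z=[0,0,-1]; return Ro.from_matrix(np.array([np.cross(y,z),y,z]).T)
def plan(p,R,cp=None,cR=None):
    if cp is None: cp,cR=pose()
    print("shift",np.round(cR.inv().apply(np.array(p)-cp)/30,2),"turn",np.round((cR.inv()*R).as_rotvec(),3)); return p,R
def wrist(name):
    p,R=pose(); c=cams.get_image("wrist"); T=np.eye(4);T[:3,:3]=R.as_matrix();T[:3,3]=p
    c["camera_from_world"]=np.linalg.inv(T@c["T_tool_cam"]); cv2.imwrite(f"pics/{name}.png",c["image"][:,:,::-1]); np.savez(name+".npz",**c); return c
E
python3 - <<'E'
from h import *
plan([440,352,260],Rt(-1.5))
c=cams.get_image("wrist");print(np.round(c["T_tool_cam"],3),c["fx"])
E
```

```text
shift [-11.48  -5.95  -0.98] turn [-2.000e-03  1.000e-03  1.358e+00]
[[-1.00000e-03 -9.45000e-01 -3.27000e-01  8.53650e+01]
 [ 1.00000e+00 -1.00000e-03 -1.00000e-03  4.80000e-02]
 [ 1.00000e-03 -3.27000e-01  9.45000e-01 -1.41378e+02]
 [ 0.00000e+00  0.00000e+00  0.00000e+00  1.00000e+00]] 297.574034844243
```

```bash
python3 - <<'E'
from h import *
plan([495,360,260],Rt(-1.5))
E
python3 -m inch '[[1,[-1.6,-0.9,-0.2],[0,0,0.14]],[1,[-3.1,-1.8,-0.4],[0,0,0.28]],[1,[-4.6,-2.7,-0.6],[0,0,0.42]],[1,[-6.1,-3.6,-0.8],[0,0,0.56]],[1,[-7.6,-4.5,-1],[0,0,0.7]],[1,[-9.1,-5.2,-1],[0,0,0.84]],[1,[-10.4,-5.4,-1],[0,0,0.98]],[1,[-11.4,-5.6,-1],[0,0,1.1]]]'
python3 - <<'E'
from h import *
print(pose()[0]);plan([495,360,260],Rt(-1.5))
E
```

```text
shift [-13.19  -5.26  -0.98] turn [-1.000e-03  1.000e-03  1.358e+00]
time: 0.95
ee_pos: [442.6, 361.0, 261.5]
orientation: [1.958, 2.456, 0.001]
force: [-0.5, 0.4, 0.7]
width: 85.3
grip_force: 0.0
[442.59973935 360.95027031 261.47613342]
shift [-0.42  1.7   0.05] turn [0.001 0.    0.251]
```

```bash
python3 -m inch '[[1,[-0.2,0.8,0],[0,0,0.13]],[1,[-0.4,1.4,0],[0,0,0.25]],[1,[-0.42,1.7,0.05],[0,0,0.25]],[1,[-0.42,1.7,0.05],[0,0,0.25]],[1,[-0.42,1.7,0.05],[0,0,0.25]],[1,[-0.42,1.7,0.05],[0,0,0.25]],[1,[-0.42,1.7,0.05],[0,0,0.25]],[1,[-0.42,1.7,0.05],[0,0,0.25]]]'
python3 - <<'E'
from h import *
print(pose()[0])
W=cloud(wrist("w_case")); c=[495,352]
print(rect(W,c,80,50,75),rect(W,c,90,25,45))
E
```

```text
time: 1.75
ee_pos: [492.4, 362.9, 260.1]
orientation: [2.24, 2.203, 0.001]
force: [-0.1, -0.3, -0.4]
width: 85.5
grip_force: 0.0
[492.39184773 362.94505369 260.12194803]
(679, [494.4, 352.8, 62.9, 15.9, 88.8, 58.7]) (2914, [494.6, 352.4, 99.8, 60.1, 88.3, 34.8])
```

View pics/w_case.png

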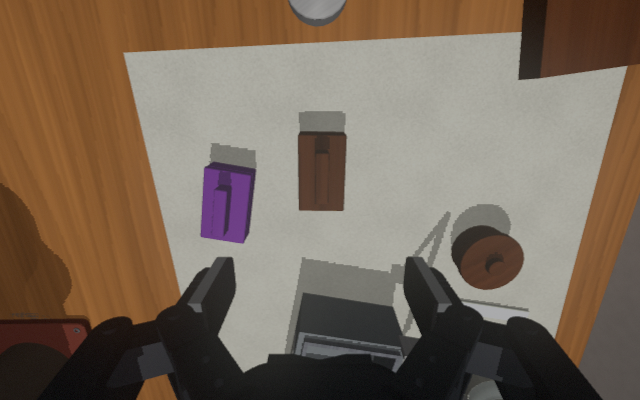

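Wrist view: the brown case is at (322,172), with the box at the bottom at (350,350). The ridge centre comes out at about (494.4, 352.8, 60) with its long axis at 88.5°, which agrees with the other views. I'll descend and check just above it.

```bash
python3 - <<'E'
from h import *
plan([494.4,352.8,75],Rt(-1.4))
E
python3 -m inch '[[1,[0.1,0.05,1],[0,0,0]],[1,[0.2,0.05,2.2],[0,0,0]],[1,[0.3,0.05,3.5],[0,0,0]],[1,[0.35,0.05,4.8],[0,0,0]],[1,[0.35,0.05,5.7],[0,0,0]],[1,[0.35,0.05,6.17],[0,0,0]],[1,[0.35,0.05,6.17],[0,0,0]],[1,[0.35,0.05,6.17],[0,0,0]]]'
python3 - <<'E'
from h import *
print(pose()[0]);plan([494.4,352.8,40],Rt(-1.4))
E
```

```text
shift [-0.34  0.07  6.17] turn [ 0.    -0.     0.007]
time: 2.6
ee_pos: [495.4, 373.5, 76.0]
orientation: [2.241, 2.201, 0.003]
force: [0.2, -0.2, 0.8]
width: 85.6
grip_force: 0.0
[495.41264292 373.53588256  76.03104545]
shift [-0.69 -0.02  1.2 ] turn [ 0.001 -0.001  0.007]
```

```bash

python3 -m inch '[[1,[-0.35,-0.03,0],[0,0,0]],[1,[-0.69,-0.03,0],[0,0,0]],[1,[-0.69,-0.03,0.4],[0,0,0]],[1,[-0.69,-0.03,0.8],[0,0,0]],[1,[-0.69,-0.03,1.2],[0,0,0]],[1,[-0.69,-0.03,1.2],[0,0,0]],[1,[-0.69,-0.03,1.2],[0,0,0]],[1,[-0.69,-0.03,1.2],[0,0,0]]]'
python3 - <<'E'
from h import *
print(pose()[0]);plan([494.4,352.8,40],Rt(-1.4))
E
```

```text
time: 3.4
ee_pos: [493.5, 352.7, 38.8]
orientation: [2.241, 2.202, 0.0]
force: [-0.4, 0.4, 0.1]
width: 85.5
grip_force: 0.0
[493.50971526 352.66836041  38.79255596]
shift [ 0.    0.03 -0.04] turn [ 0.    -0.     0.007]
```

```bash

python3 -m inch '[[0,[0,0.02,-0.05],[0,0,0]],[0,[0,0.02,-0.05],[0,0,0]],[0,[0,0.02,-0.05],[0,0,0]],[0,[0,0.02,-0.05],[0,0,0]],[0,[0,0.02,-0.05],[0,0,0]],[0,[0,0.02,-0.05],[0,0,0]],[0,[0,0.02,-0.05],[0,0,0]],[0,[0,0.02,-0.05],[0,0,0]]]' 50
python3 -m inch '[[0,[0,0,-0.2],[0,0,0]],[0,[0,0,-0.6],[0,0,0]],[0,[0,0,-1.2],[0,0,0]],[0,[0,0,-2],[0,0,0]],[0,[0,0,-3],[0,0,0]],[0,[0,0,-4],[0,0,0]],[0,[0,0,-4.7],[0,0,0]],[0,[0,0,-5],[0,0,0]]]'
python3 - <<'E'
from h import *
W=cloud(dict(np.load("top0.npz")));V=cloud(dict(np.load("w_case.npz")));S=cloud(dict(np.load("scene0.npz")))
b=[528,39]
for n,X in(("t",W),("s",S),("w",V)):
    # box frame coords, yaw guess
    p=X[(np.hypot(X[...,0]-b[0],X[...,1]-b[1])<230)]
    a=np.deg2rad(-11.5);q=(p[:,:2]-b)@np.array([[np.cos(a),-np.sin(a)],[np.sin(a),np.cos(a)]])
    r=p[(abs(p[:,2]-88)<8)&(q[:,0]<72)]; q1=q[(abs(p[:,2]-88)<8)&(q[:,0]<72)]
    if len(r)>5:
        R=cv2.minAreaRect(r[:,:2].astype(np.float32));print(n,"rim",len(r),np.round([*R[0],*R[1],R[2]],1),np.round(q1.min(0)),np.round(q1.max(0)))
    m=(p[:,2]>40)&(p[:,2]<80)&(abs(q[:,0])<85)&(abs(q[:,1])<105);print(n,"walls",m.sum(),np.round(np.percentile(q[m],[1,99],axis=0)) if m.sum() else 0)
    hi=p[(p[:,2]>120)]; 
    if len(hi): print(n,"bar top",np.round(hi[hi[:,2]>hi[:,2].max()-8].mean(0)),round(hi[:,2].max()))
E
```

```text
time: 4.2
ee_pos: [494.3, 352.4, 40.4]
orientation: [2.241, 2.201, 0.001]
force: [1.2, 0.4, 0.7]
width: 14.9
grip_force: 54.1
time: 5.0
ee_pos: [494.9, 353.0, 193.7]
orientation: [2.24, 2.201, 0.007]
force: [-0.2, 0.7, -3.2]
width: 14.5
grip_force: 53.6
t rim 593 [516.6  39.  194.7 154.8  76.8] [ -87. -102.] [69. 93.]
t walls 143 [[-85. -99.]
 [ 71.  90.]]
t bar top [646. -17. 229.] 235
s rim 567 [520.3  50.4 211.5 159.4  77.9] [-89. -97.] [ 71. 115.]
s walls 553 [[-83. -93.]
 [ 78.  99.]]
s bar top [655.  19. 223.] 228
w rim 1872 [534.1 116.   47.9 157.2  76.2] [-87.  50.] [70. 98.]
w walls 2201 [[-83.  28.]
 [ 75.  97.]]
w bar top [651. 122. 159.] 161
```

```bash
python3 - <<'E'
from h import *
plan([500,-30,270],Rt(-12))
E
```

```text
shift [-12.76   0.41  -2.57] turn [ 0.004 -0.003  0.192]
```

```bash

python3 -m inch '[[0,[-0.3,0,-0.6],[0,0,0.02]],[0,[-1.2,0,-1.3],[0,0,0.05]],[0,[-2.6,0.1,-2],[0,0,0.09]],[0,[-4.1,0.1,-2.5],[0,0,0.13]],[0,[-5.6,0.2,-2.57],[0,0,0.17]],[0,[-7.1,0.2,-2.57],[0,0,0.19]],[0,[-8.6,0.3,-2.57],[0,0,0.19]],[0,[-10,0.3,-2.57],[0,0,0.19]]]'
python3 -m inch '[[0,[-1.2,0,0],[0,0,0]],[0,[-2.1,0,0],[0,0,0]],[0,[-2.6,0,0],[0,0,0]],[0,[-2.8,0,0],[0,0,0]],[0,[-2.8,0,0],[0,0,0]],[0,[-2.8,0,0],[0,0,0]],[0,[-2.8,0,0],[0,0,0]],[0,[-2.8,0,0],[0,0,0]]]'
python3 - <<'E'
from h import *
print(pose()[0])
X=cloud(wrist("w_box")); b=[522,39]
p=X[(np.hypot(X[...,0]-b[0],X[...,1]-b[1])<260)]
a=np.deg2rad(-12);q=(p[:,:2]-b)@np.array([[np.cos(a),-np.sin(a)],[np.sin(a),np.cos(a)]])
for lo,hi in((78,88),(88,97),(4,14),(15,75)):
    m=(p[:,2]>lo)&(p[:,2]<hi)&(q[:,0]<76)&(abs(q[:,1])<115)&(q[:,0]>-95);R=cv2.minAreaRect(p[m][:,:2].astype(np.float32));print(lo,m.sum(),np.round([*R[0],*R[1],R[2]],1),np.round(np.percentile(q[m],[0.5,99.5],axis=0)).tolist())
E
```

```text
time: 5.8
ee_pos: [496.7, 50.4, 266.7]
orientation: [-2.44, -1.978, 0.001]
force: [0.6, -0.3, -3.7]
width: 14.9
grip_force: 53.6
time: 6.6
ee_pos: [480.3, -29.1, 267.2]
orientation: [-2.438, -1.98, 0.0]
force: [0.4, -0.1, -2.7]
width: 14.7
grip_force: 53.6
[480.27688161 -29.09807661 267.23277576]
78 4318 [518.4  38.2 190.7 158.1  77.8] [[-82.0, -94.0], [72.0, 93.0]]
88 3138 [522.6  36.  189.4 149.1  78.1] [[-73.0, -91.0], [72.0, 91.0]]
4 14158 [515.9  40.6 174.6 134.6  78.2] [[-73.0, -77.0], [61.0, 87.0]]
15 2080 [523.   39.4 182.5 149.6  77.8] [[-73.0, -87.0], [74.0, 91.0]]
```

View pics/w_box.png

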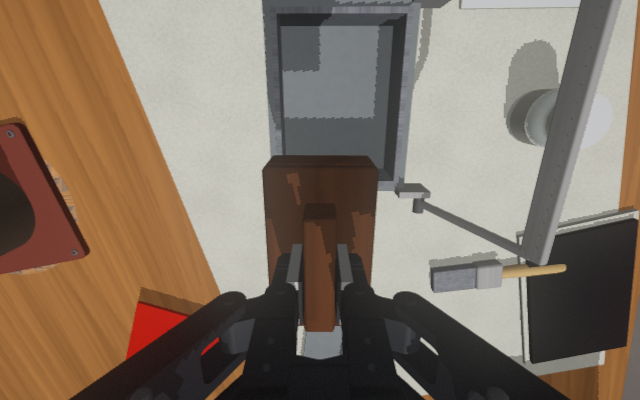

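The box mouth is at the top, inner corners about (284,12)–(392,175), with the bail's bar at right. The held case is level at (320,240). The box centre is about (522, 38.5) with yaw −12°. Now I'll go above it and lower the case.

```bash
python3 - <<'E'
from h import *
plan([522,38.5,110],Rt(-12))
E
```

```text
shift [2.49 0.9  5.24] turn [-0.    -0.     0.003]
```

```bash

python3 -m inch '[[0,[0.4,0.1,0],[0,0,0]],[0,[1.2,0.4,0],[0,0,0]],[0,[2,0.7,0],[0,0,0]],[0,[2.4,0.9,0.2],[0,0,0]],[0,[2.5,0.9,0.8],[0,0,0]],[0,[2.5,0.9,1.6],[0,0,0]],[0,[2.5,0.9,2.6],[0,0,0]],[0,[2.5,0.9,3.2],[0,0,0]]]'
python3 -m inch '[[0,[0,0,0.5],[0,0,0]],[0,[0,0,1],[0,0,0]],[0,[0,0,1.5],[0,0,0]],[0,[0,0,1.9],[0,0,0]],[0,[0,0,2.1],[0,0,0]],[0,[0,0,2.1],[0,0,0]],[0,[0,0,2.1],[0,0,0]],[0,[0,0,2.1],[0,0,0]]]'
python3 - <<'E'
from h import *
print(pose()[0]);plan([522,38.5,55],Rt(-12))
E
```

```text
time: 7.45
ee_pos: [520.7, 38.4, 168.3]
orientation: [-2.437, -1.978, 0.004]
force: [-0.8, 1.0, -3.1]
width: 14.9
grip_force: 53.5
time: 8.25
ee_pos: [522.9, 37.8, 109.2]
orientation: [2.439, 1.978, 0.002]
force: [-0.0, -0.3, -4.3]
width: 14.5
grip_force: 53.5
[522.87459941  37.79545364 109.23428577]
shift [ 0.02 -0.04  1.81] turn [ 0.002 -0.     0.001]
```

```bash

python3 -m inch '[[0,[0,0,0.3],[0,0,0]],[0,[0,0,0.7],[0,0,0]],[0,[0,0,1.1],[0,0,0]],[0,[0,0,1.4],[0,0,0]],[0,[0,0,1.6],[0,0,0]],[0,[0,0,1.8],[0,0,0]],[0,[0,0,1.8],[0,0,0]],[0,[0,0,1.8],[0,0,0]]]'
python3 -m inch '[[0,[0,0,0.05],[0,0,0]],[0,[0,0,0.1],[0,0,0]],[0,[0,0,0.15],[0,0,0]],[0,[0,0,0.18],[0,0,0]],[0,[0,0,0.2],[0,0,0]],[0,[0,0,0.2],[0,0,0]],[0,[0,0,0.2],[0,0,0]],[0,[0,0,0.2],[0,0,0]]]'
```

```text
time: 9.05
ee_pos: [522.3, 37.9, 54.4]
orientation: [2.44, 1.979, 0.0]
force: [-0.3, 0.6, -3.6]
width: 15.1
grip_force: 53.5
time: 9.85
ee_pos: [522.1, 37.9, 48.4]
orientation: [-2.44, -1.979, 0.0]
force: [-0.8, 0.6, -2.7]
width: 14.5
grip_force: 53.6
```

```bash

python3 -m inch '[[0,[0,0,0.02],[0,0,0]],[0,[0,0,0.04],[0,0,0]],[0,[0,0,0.04],[0,0,0]],[0,[0,0,0.04],[0,0,0]],[0.45,[0,0,0.04],[0,0,0]],[0.45,[0,0,0.04],[0,0,0]],[0.45,[0,0,0.04],[0,0,0]],[0.45,[0,0,0.04],[0,0,0]]]'
python3 -m inch '[[0.45,[0,0,0.04],[0,0,0]],[0.45,[0,0,0.0],[0,0,0]],[0.45,[0,0,-0.3],[0,0,0]],[0.45,[0,0,-1],[0,0,0]],[0.45,[0,0,-2],[0,0,0]],[0.45,[0,0,-3.3],[0,0,0]],[0.45,[0,0,-4.7],[0,0,0]],[0.45,[0,0,-6],[0,0,0]]]'
python3 - <<'E'
from h import *
plan([455,-355,260],Rt(-18))
E
```

```text
time: 10.65
ee_pos: [522.2, 37.9, 47.1]
orientation: [2.44, 1.979, 0.0]
force: [1.4, 0.3, -0.3]
width: 38.6
grip_force: 0.0
time: 11.45
ee_pos: [522.1, 37.9, 229.8]
orientation: [2.439, 1.978, 0.002]
force: [1.4, -0.1, -0.7]
width: 38.2
grip_force: 0.0
shift [-13.28   0.52  -1.01] turn [ 0.001 -0.     0.106]
```

```bash

python3 -m inch '[[1,[-0.6,0,-0.4],[0,0,0.02]],[1,[-1.8,0,-0.8],[0,0,0.05]],[1,[-3.4,0.1,-1],[0,0,0.08]],[1,[-5,0.2,-1],[0,0,0.1]],[1,[-6.6,0.3,-1],[0,0,0.106]],[1,[-8.2,0.4,-1],[0,0,0.106]],[1,[-9.8,0.5,-1],[0,0,0.106]],[1,[-11.2,0.5,-1],[0,0,0.106]]]'
python3 -m inch '[[1,[-1.2,0,0],[0,0,0]],[1,[-2,0,0],[0,0,0]],[1,[-2.4,0,0],[0,0,0]],[1,[-2.4,0,0],[0,0,0]],[1,[-2.4,0,0],[0,0,0]],[1,[-2.4,0,0],[0,0,0]],[1,[-2.4,0,0],[0,0,0]],[1,[-2.4,0,0],[0,0,0]]]'
python3 - <<'E'
from h import *
print(pose()[0])
X=cloud(wrist("w_lid")); l=[454.6,-370]
print(rect(X,l,60,40,60),rect(X,l,130,14,26))
W=cloud(cams.get_image("top"));b=[522,38.5];m=np.hypot(W[...,0]-b[0],W[...,1]-b[1])<60
p=W[m];print("case ridge",rect(W,b,60,58,76),"case", rect(W,b,60,34,54))
E
```

```text
time: 12.25
ee_pos: [466.8, -296.3, 258.1]
orientation: [2.541, 1.845, 0.0]
force: [0.9, -0.1, 0.5]
width: 85.5
grip_force: 0.0
time: 13.05
ee_pos: [445.6, -361.6, 257.2]
orientation: [2.54, 1.849, 0.0]
force: [0.1, 0.2, 0.0]
width: 85.3
grip_force: 0.0
[ 445.60996364 -361.5984729   257.22128117]
(732, [453.9, -371.0, 78.8, 14.0, 71.2, 49.0]) (14885, [453.8, -371.9, 186.2, 146.4, 71.3, 19.2])
case ridge (82, [541.6, 25.2, 66.8, 65.9, 68.6, 67.1]) case (338, [522.5, 35.1, 99.7, 60.9, 77.8, 44.4])
```

View pics/w_lid.png

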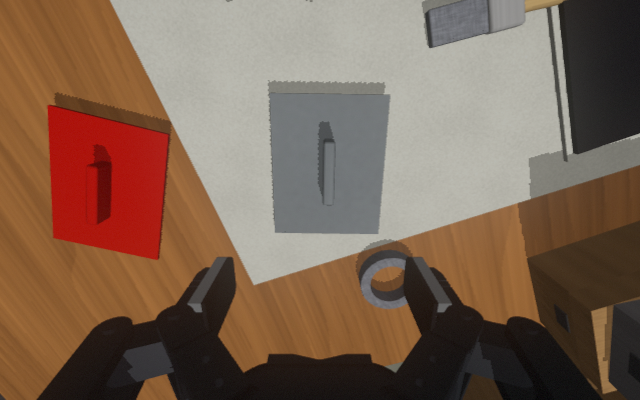

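The grey lid is at (330,165) with its handle at (329,172); the red decoy is at (105,180). The wrist view gives the handle at (453.9, −371.3) with yaw −18.7°. The top camera shows the case flat in the box, its body top at 44 mm.

```bash
python3 - <<'E'
from h import *
plan([453.9,-371.2,60],Rt(-18.7))
E
```

```text
shift [-0.21  0.36  6.57] turn [0.    0.    0.013]
```

```bash

python3 -m inch '[[1,[-0.1,0.1,1],[0,0,0.013]],[1,[-0.2,0.3,2.4],[0,0,0.013]],[1,[-0.2,0.36,3.9],[0,0,0.013]],[1,[-0.2,0.36,5.2],[0,0,0.013]],[1,[-0.2,0.36,6.2],[0,0,0.013]],[1,[-0.2,0.36,6.55],[0,0,0.013]],[1,[-0.2,0.36,6.55],[0,0,0.013]],[1,[-0.2,0.36,6.55],[0,0,0.013]]]'
python3 - <<'E'
from h import *
plan([453.9,-371.2,25],Rt(-18.7))
E
```

```text
time: 13.95
ee_pos: [454.5, -372.4, 62.3]
orientation: [2.551, 1.829, 0.0]
force: [-0.2, -0.0, 0.8]
width: 85.2
grip_force: 0.0
shift [ 0.03 -0.03  1.24] turn [ 0.002  0.001 -0.001]
```

```bash

python3 -m inch '[[1,[0.02,-0.01,0.4],[0,0,0]],[1,[0.02,-0.01,0.8],[0,0,0]],[1,[0.02,-0.01,1.1],[0,0,0]],[1,[0.02,-0.01,1.2],[0,0,0]],[1,[0.02,-0.01,1.2],[0,0,0]],[1,[0.02,-0.01,1.2],[0,0,0]],[1,[0.02,-0.01,1.2],[0,0,0]],[1,[0.02,-0.01,1.2],[0,0,0]]]'
python3 -m inch '[[0,[0,0,0],[0,0,0]],[0,[0,0,0],[0,0,0]],[0,[0,0,0],[0,0,0]],[0,[0,0,0],[0,0,0]],[0,[0,0,0],[0,0,0]],[0,[0,0,0],[0,0,0]],[0,[0,0,0],[0,0,0]],[0,[0,0,0],[0,0,0]]]' 90
python3 -m inch '[[0,[0,0,-0.2],[0,0,0]],[0,[0,0,-0.6],[0,0,0]],[0,[0,0,-1.2],[0,0,0]],[0,[0,0,-2],[0,0,0]],[0,[0,0,-3],[0,0,0]],[0,[0,0,-4],[0,0,0]],[0,[0,0,-5],[0,0,0]],[0,[0,0,-5.8],[0,0,0]]]'
python3 - <<'E'
from h import *
plan([500,30,210],Rt(-12))
E
```

```text
time: 14.75
ee_pos: [453.7, -371.2, 25.1]
orientation: [2.553, 1.83, 0.0]
force: [-0.3, -0.4, 0.1]
width: 85.4
grip_force: 0.0
time: 15.55
ee_pos: [453.6, -370.9, 24.9]
orientation: [2.553, 1.83, 0.0]
force: [0.3, 0.7, 2.3]
width: 12.5
grip_force: 87.9
time: 16.35
ee_pos: [453.7, -371.0, 201.3]
orientation: [2.552, 1.829, 0.0]
force: [0.7, 0.4, -2.5]
width: 12.0
grip_force: 87.8
shift [13.16 -2.83 -0.31] turn [ 0.002  0.001 -0.117]
```

```bash

python3 -m inch '[[0,[0.4,-0.1,-0.1],[0,0,-0.02]],[0,[1.3,-0.3,-0.3],[0,0,-0.04]],[0,[2.6,-0.6,-0.5],[0,0,-0.06]],[0,[4.1,-0.9,-0.5],[0,0,-0.08]],[0,[5.6,-1.2,-0.5],[0,0,-0.1]],[0,[7.1,-1.5,-0.5],[0,0,-0.117]],[0,[8.6,-1.8,-0.5],[0,0,-0.117]],[0,[9.8,-2.1,-0.5],[0,0,-0.117]]]'
python3 - <<'E'
from h import *
plan([522,38.5,200],Rt(-12))
X=cloud(dict(np.load("w_box.npz")));b=np.array([522,38.5]);a=np.deg2rad(-12)
q=(X[...,:2]-b)@np.array([[np.cos(a),-np.sin(a)],[np.sin(a),np.cos(a)]]);z=X[...,2]
top=(z>80)&(z<100)
for y in(0,30,60):
    m=top&(abs(q[...,1]-y)<8);x=q[m][:,0];print(y,"left",np.round(np.percentile(x[(x<-40)],[2,98]),1),"right",np.round(np.percentile(x[(x>40)&(x<85)],[2,98]),1))
m=top&(q[...,0]>-20)&(q[...,0]<20);y=q[m][:,1];print(np.round(np.percentile(y[(y>50)],[2,98]),1))
m=top&(q[...,0]>40)&(q[...,0]<60);y=q[m][:,1];print(np.round(np.percentile(y[(y<-50)],[2,98]),1),np.round(np.percentile(y[(y>50)],[2,98]),1))
E
```

```text
time: 17.15
ee_pos: [487.0, -68.8, 212.2]
orientation: [-2.438, -1.977, 0.001]
force: [-0.1, -0.4, -1.6]
width: 12.3
grip_force: 87.9
shift [3.74 0.4  0.41] turn [-0.002 -0.001  0.001]
0 left [-81.3 -67.6] right [54. 68.]
30 left [-81.2 -67.7] right [54.  67.9]
60 left [-81.6 -67.8] right [53.9 67.8]
[81.4 93.8]
[-95.  -51.6] [51.4 93.7]
```

```bash
python3 - <<'E'
from h import *
for k in range(2):
    print(telemetry.sense()["ee_pos"].round(1),np.abs(telemetry.sense()["joint_vel"]).max().round(3))
    X=cloud(wrist(f"w_box{k+2}"));b=np.array([522,38.5]);a=np.deg2rad(-12)
    q=(X[...,:2]-b)@np.array([[np.cos(a),-np.sin(a)],[np.sin(a),np.cos(a)]]);z=X[...,2]
    top=(z>80)&(z<100)
    for y in(20,40,60,75):
        m=top&(abs(q[...,1]-y)<8);x=q[m][:,0];l=x[(x<-40)];r=x[(x>40)&(x<85)]
        print(y,len(l),len(r),"left",np.round(np.percentile(l,[2,98]),1) if len(l) else 0,"right",np.round(np.percentile(r,[2,98]),1) if len(r) else 0)
    m=top&(q[...,0]>-20)&(q[...,0]<20);y=q[m][:,1];y=y[y>50];print(np.round(np.percentile(y,[2,98]),1) if len(y) else 0, rect(X,[522,38.5],250,205,250))
E
```

```text
[487.  -68.8 212.2] 0.723
20 409 419 left [-81.4 -67.6] right [54. 68.]
40 267 273 left [-81.5 -67.7] right [54.  67.9]
60 0 0 left 0 right 0
75 0 0 left 0 right 0
0 (71264, [522.5, -72.2, 199.9, 233.7, 84.6, 206.8])
[487.  -64.1 212.1] 0.138
20 403 412 left [-81.6 -67.6] right [53.9 67.9]
40 409 412 left [-81.6 -67.7] right [53.9 67.8]
60 0 0 left 0 right 0
75 0 0 left 0 right 0
0 (71345, [523.1, -68.0, 197.9, 232.4, 84.0, 206.9])
```

View pics/w_box3.png

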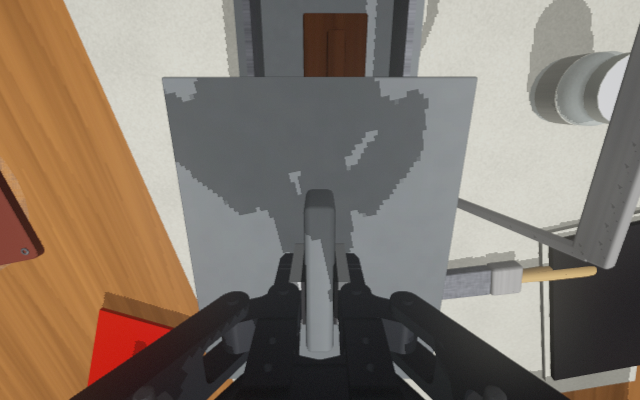

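The lid is held level at (320,190). The box and the case inside it are at (335,40). The rim measures the same in all three wrist readings, and its centre is (515.3, 39.3) with yaw −12°.

```bash
python3 - <<'E'
from h import *
plan([515.3,39.5,150],Rt(-12))
E
```

```text
shift [3.66 0.21 2.08] turn [-0.003 -0.002  0.006]
```

```bash

python3 -m inch '[[0,[0.4,0,0],[0,0,0]],[0,[1.2,0.1,0],[0,0,0]],[0,[2.2,0.2,0],[0,0,0]],[0,[3.1,0.2,0],[0,0,0]],[0,[3.6,0.2,0.3],[0,0,0]],[0,[3.66,0.2,0.9],[0,0,0]],[0,[3.66,0.2,1.6],[0,0,0]],[0,[3.66,0.2,2.1],[0,0,0]]]'
python3 -m inch '[[0,[0,0,0],[0,0,0]],[0,[0,0,0],[0,0,0]],[0,[0,0,0],[0,0,0]],[0,[0,0,0],[0,0,0]],[0,[0,0,0],[0,0,0]],[0,[0,0,0],[0,0,0]],[0,[0,0,0],[0,0,0]],[0,[0,0,0],[0,0,0]]]'
python3 - <<'E'
from h import *
plan([515.3,39.5,108],Rt(-12))
E
```

```text
time: 18.05
ee_pos: [515.7, 33.7, 148.0]
orientation: [-2.441, -1.975, 0.004]
force: [-0.7, 0.3, -2.8]
width: 12.7
grip_force: 87.9
time: 18.85
ee_pos: [517.0, 34.0, 150.7]
orientation: [2.442, 1.976, 0.0]
force: [-0.3, 0.0, -2.7]
width: 12.4
grip_force: 87.9
shift [ 0.17 -0.1   1.42] turn [ 0.    -0.    -0.001]
```

```bash

python3 -m inch '[[0,[0.1,-0.1,0.1],[0,0,0]],[0,[0.17,-0.1,0.4],[0,0,0]],[0,[0.17,-0.1,0.7],[0,0,0]],[0,[0.17,-0.1,1],[0,0,0]],[0,[0.17,-0.1,1.2],[0,0,0]],[0,[0.17,-0.1,1.35],[0,0,0]],[0,[0.17,-0.1,1.42],[0,0,0]],[0,[0.17,-0.1,1.42],[0,0,0]]]'
python3 -m inch '[[0,[0,0,0.04],[0,0,0]],[0,[0,0,0.08],[0,0,0]],[0,[0,0,0.12],[0,0,0]],[0,[0,0,0.16],[0,0,0]],[0,[0,0,0.2],[0,0,0]],[0,[0,0,0.24],[0,0,0]],[0,[0,0,0.24],[0,0,0]],[0,[0,0,0.24],[0,0,0]]]'
```

```text
time: 19.65
ee_pos: [515.0, 39.5, 107.7]
orientation: [-2.442, -1.976, 0.001]
force: [-0.3, 0.1, -2.7]
width: 12.6
grip_force: 87.9
time: 20.45
ee_pos: [515.3, 39.6, 101.4]
orientation: [2.442, 1.976, 0.0]
force: [-3.2, 0.2, 5.3]
width: 12.3
grip_force: 89.2
```

```bash

python3 -m inch '[[0,[0,0,0.04],[0,0,0]],[0,[0,0,0.08],[0,0,0]],[0,[0,0,0.12],[0,0,0]],[0,[0,0,0.16],[0,0,0]],[0,[0,0,0.2],[0,0,0]],[0,[0,0,0.24],[0,0,0]],[0,[0,0,0.24],[0,0,0]],[0,[0,0,0.24],[0,0,0]]]'
```

```text
time: 21.25
ee_pos: [515.3, 39.6, 95.4]
orientation: [2.442, 1.977, -0.0]
force: [-8.3, 0.6, 15.9]
width: 12.0
grip_force: 90.7
```

```bash

python3 -m inch '[[0,[0,0,0.02],[0,0,0]],[0,[0,0,0.04],[0,0,0]],[0,[0,0,0.06],[0,0,0]],[0,[0,0,0.06],[0,0,0]],[0,[0,0,0.06],[0,0,0]],[0,[0,0,0.06],[0,0,0]],[0,[0,0,0.06],[0,0,0]],[0,[0,0,0.06],[0,0,0]]]'
python3 -m inch '[[0,[0,0,0.02],[0,0,0]],[0,[0,0,0.04],[0,0,0]],[0,[0,0,0.06],[0,0,0]],[0,[0,0,0.06],[0,0,0]],[0,[0,0,0.06],[0,0,0]],[0,[0,0,0.06],[0,0,0]],[0,[0,0,0.06],[0,0,0]],[0,[0,0,0.06],[0,0,0]]]'
```

```text
time: 22.05
ee_pos: [515.3, 39.6, 95.3]
orientation: [2.442, 1.977, -0.001]
force: [-15.6, 0.1, 29.5]
width: 11.8
grip_force: 92.7
time: 22.85
ee_pos: [515.3, 39.5, 95.3]
orientation: [2.441, 1.977, -0.001]
force: [-24.0, 0.0, 42.0]
width: 12.5
grip_force: 94.7
```

The lid has bottomed out: the force rises and z stays at 95.3. I'll ease off, release and rise.

```bash

python3 -m inch '[[0,[0,0,-0.06],[0,0,0]],[0,[0,0,-0.12],[0,0,0]],[0,[0,0,-0.12],[0,0,0]],[0.45,[0,0,-0.12],[0,0,0]],[0.45,[0,0,-0.12],[0,0,0]],[0.45,[0,0,-0.12],[0,0,0]],[0.45,[0,0,-0.12],[0,0,0]],[0.45,[0,0,-0.12],[0,0,0]]]'
python3 -m inch '[[0.45,[0,0,-0.3],[0,0,0]],[0.45,[0,0,-0.7],[0,0,0]],[0.45,[0,0,-1.4],[0,0,0]],[0.45,[0,0,-2.4],[0,0,0]],[0.45,[0,0,-3.6],[0,0,0]],[0.45,[0,0,-4.8],[0,0,0]],[0.45,[0,0,-5.6],[0,0,0]],[0.45,[0,0,-5.8],[0,0,0]]]'
python3 -m inch '[[0,[-1,-0.5,0],[0,0,0]],[0,[-2,-1,0],[0,0,0]],[0,[-3,-1.5,0],[0,0,0]],[0,[-3.6,-2,0],[0,0,0]],[0,[-3.6,-2,0],[0,0,0]],[0,[-3.6,-2,0],[0,0,0]],[0,[-3.6,-2,0],[0,0,0]],[0,[-3.6,-2,0],[0,0,0]]]'
python3 - <<'E'
from h import *
print(pose()[0])
X=cloud(wrist("w_done"));b=np.array([515.3,39.3])
print("handle",rect(X,b,60,105,130),"plate",rect(X,b,130,86,97))
a=np.deg2rad(-12)
for nm,Y in(("w",X),("top",cloud(cams.get_image("top"))),("sc",cloud(cams.get_image("scene")))):
    q=(Y[...,:2]-b)@np.array([[np.cos(a),-np.sin(a)],[np.sin(a),np.cos(a)]]);z=Y[...,2]
    m=(q[...,0]>92)&(q[...,0]<190)&(abs(q[...,1])<115)&(z>185)&(z<260)
    if m.sum()>5: print(nm,"bar",m.sum(),np.round(np.percentile(np.c_[q[m],z[m]],[2,50,98],axis=0)).tolist(), rect(Y,b,260,205,235))
    m=(abs(q[...,0])<40)&(abs(abs(q[...,1])-65)<20)&(z>60)&(z<120)
    if m.sum(): print(nm,"plate z",np.median(z[m]),np.round(np.percentile(z[m],[5,95])))
E
```

```text
time: 23.65
ee_pos: [515.1, 39.6, 93.3]
orientation: [-2.442, -1.976, 0.0]
force: [-0.7, -0.2, -0.1]
width: 38.3
grip_force: 0.0
time: 24.45
ee_pos: [517.1, 39.5, 272.7]
orientation: [2.438, 1.973, 0.009]
force: [0.5, 0.5, 0.7]
width: 38.5
grip_force: 0.0
time: 25.25
ee_pos: [434.3, -53.0, 267.4]
orientation: [-2.441, -1.977, 0.0]
force: [0.6, 0.2, 0.4]
width: 0.2
grip_force: 0.0
[434.33066044 -52.97944013 267.4033111 ]
handle (1695, [514.8, 39.2, 79.7, 14.5, 78.1, 119.3]) plate (21961, [521.6, 18.5, 158.4, 167.9, 77.8, 89.8])
w bar 5192 [[126.0, -105.0, 192.0], [134.0, -63.0, 214.0], [141.0, -1.0, 223.0]] (4875, [639.5, -35.0, 119.3, 15.2, 78.1, 214.8])
w plate z 89.79682779898559 [89. 91.]
top bar 309 [[127.0, -106.0, 195.0], [138.0, 1.0, 220.0], [146.0, 107.0, 230.0]] (291, [652.2, 9.7, 215.3, 18.9, 78.1, 220.0])
top plate z 92.05787225086101 [85. 99.]
sc bar 156 [[129.0, -96.0, 193.0], [140.0, 18.0, 222.0], [145.0, 111.0, 228.0]] (147, [655.7, 15.0, 213.6, 17.8, 80.1, 221.8])
sc plate z 89.70340406806474 [85. 96.]
```

View pics/w_done.png

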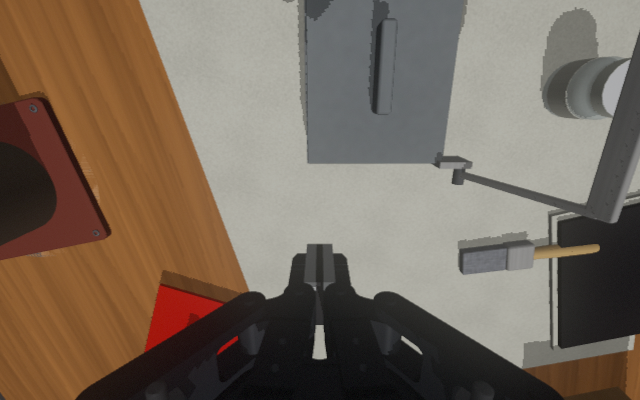

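The lid is home: plate top at about 90–91 mm, handle centre (514.8, 39.2), square. The bail bar is at right, with its lower end at (603,212); in the box frame it sits at x≈138, z≈215, so about 1.95 rad. I'll go behind it with the fingers shut.

```bash
cat >> h.py <<'E'
def bx(x,y,z):
    a=np.deg2rad(-12); w=[515.3+x*np.cos(a)-y*np.sin(a),39.3+x*np.sin(a)+y*np.cos(a),z]; print("world",np.round(w,1)); plan(w,Rt(-12))
E
python3 -m inch '[[0,[0,0,-0.1],[0,0,0]],[0,[0,0,-0.4],[0,0,0]],[0,[0,0,-0.6],[0,0,0]],[0,[0,0,-0.6],[0,0,0]],[0,[0,0,-0.6],[0,0,0]],[0,[0,0,-0.6],[0,0,0]],[0,[0,0,-0.6],[0,0,0]],[0,[0,0,-0.6],[0,0,0]]]'
python3 - <<'E'
from h import *
bx(182,0,280)
E
```

```text
time: 26.2
ee_pos: [433.8, -53.5, 285.3]
orientation: [-2.442, -1.976, 0.0]
force: [-0.2, 0.5, 0.4]
width: -0.1
grip_force: 0.0
world [693.3   1.5 280. ]
shift [3.6  8.08 0.17] turn [-0.001 -0.    -0.001]
```

```bash

python3 -m inch '[[0,[0.6,1,0],[0,0,0]],[0,[1.4,2.4,0],[0,0,0]],[0,[2.2,3.8,0],[0,0,0]],[0,[2.8,5.2,0],[0,0,0]],[0,[3.4,6.6,0],[0,0,0]],[0,[3.6,7.6,0.1],[0,0,0]],[0,[3.6,8.1,0.15],[0,0,0]],[0,[3.6,8.1,0.15],[0,0,0]]]'
python3 -m inch '[[0,[0,0,0],[0,0,0]],[0,[0,0,0],[0,0,0]],[0,[0,0,0.3],[0,0,0]],[0,[0,0,1],[0,0,0]],[0,[0,0,1.8],[0,0,0]],[0,[0,0,2.6],[0,0,0]],[0,[0,0,3],[0,0,0]],[0,[0,0,3],[0,0,0]]]'
python3 - <<'E'
from h import *
bx(44,0,192)
E
```

```text
time: 27.0
ee_pos: [695.1, 1.2, 279.0]
orientation: [-2.441, -1.975, 0.003]
force: [-0.8, -0.1, -0.2]
width: -0.0
grip_force: 0.0
time: 27.8
ee_pos: [692.3, 1.6, 188.5]
orientation: [-2.44, -1.974, 0.005]
force: [-0.1, -0.0, 0.6]
width: -0.1
grip_force: 0.0
world [558.3  30.2 192. ]
shift [-0.   -4.56 -0.1 ] turn [-0.004  0.    -0.001]
```

```bash

python3 -m inch '[[0,[0,-0.3,0],[0,0,0]],[0,[0,-0.6,0],[0,0,0]],[0,[0,-0.9,0],[0,0,0]],[0,[0,-1.2,0],[0,0,0]],[0,[0,-1.5,0],[0,0,0]],[0,[0,-1.8,0],[0,0,0]],[0,[0,-2.1,0],[0,0,0]],[0,[0,-2.4,0],[0,0,0]]]'
python3 -m inch '[[0,[0,-0.3,0],[0,0,0]],[0,[0,-0.6,0],[0,0,0]],[0,[0,-0.9,0],[0,0,0]],[0,[0,-1.2,0],[0,0,0]],[0,[0,-1.5,0],[0,0,0]],[0,[0,-1.8,0],[0,0,0]],[0,[0,-2.1,0],[0,0,0]],[0,[0,-2.1,0],[0,0,0]]]'
python3 - <<'E'
from h import *
bx(44,0,192)
a=np.deg2rad(-12);b=np.array([515.3,39.3])
for nm in("top","scene"):
    Y=cloud(cams.get_image(nm))
    q=(Y[...,:2]-b)@np.array([[np.cos(a),-np.sin(a)],[np.sin(a),np.cos(a)]]);z=Y[...,2]
    m=(q[...,0]>-60)&(q[...,0]<170)&(abs(q[...,1])<106)&(abs(q[...,1])>75)&(z>130)&(z<260)
    if m.sum(): print(nm,m.sum(),np.round(np.percentile(np.c_[q[m],z[m]],[2,50,98],axis=0)).tolist())
E
```

```text
time: 28.6
ee_pos: [625.3, 16.1, 194.9]
orientation: [2.438, 1.973, 0.007]
force: [1.8, -1.6, 13.8]
width: -0.0
grip_force: 7.4
time: 29.4
ee_pos: [560.6, 30.0, 190.8]
orientation: [-2.441, -1.976, 0.002]
force: [0.6, -0.1, 0.1]
width: -0.1
grip_force: 0.0
world [558.3  30.2 192. ]
shift [-0.01 -0.08 -0.04] turn [-0.002  0.    -0.   ]
top 45 [[19.0, -106.0, 146.0], [26.0, -91.0, 212.0], [68.0, 105.0, 222.0]]
scene 119 [[18.0, -105.0, 134.0], [30.0, -90.0, 202.0], [70.0, 105.0, 217.0]]
```

```bash

python3 -m inch '[[0,[0,0.1,-0.4],[0,0,0]],[0,[0,0.2,-1],[0,0,0]],[0,[0,0,-1.7],[0,0,0]],[0,[0,-0.6,-1.9],[0,0,0]],[0,[0,-1.1,-1.9],[0,0,0]],[0,[0,-1.1,-1.9],[0,0,0]],[0,[0,-1.1,-1.9],[0,0,0]],[0,[0,-1.1,-1.9],[0,0,0]]]'
python3 - <<'E'
from h import *
for x,z in((14,208),(-8,184),(-24,162),(-34,138),(-38,114),(-39,100)): bx(x,0,z)
E
```

```text
time: 30.3
ee_pos: [530.5, 36.2, 248.3]
orientation: [2.442, 1.976, 0.0]
force: [0.0, 0.4, 0.4]
width: 0.3
grip_force: 0.0
world [529.   36.4 208. ]
shift [-0.01 -0.05  1.34] turn [ 0.     0.    -0.001]
world [507.5  41.  184. ]
shift [-0.01 -0.78  2.14] turn [ 0.     0.    -0.001]
world [491.8  44.3 162. ]
shift [-0.01 -1.32  2.88] turn [ 0.     0.    -0.001]
world [482.   46.4 138. ]
shift [-0.01 -1.65  3.68] turn [ 0.     0.    -0.001]
world [478.1  47.2 114. ]
shift [-0.01 -1.79  4.48] turn [ 0.     0.    -0.001]
world [477.2  47.4 100. ]
shift [-0.01 -1.82  4.94] turn [ 0.     0.    -0.001]
```

```bash

python3 -m inch '[[0,[0,0,0.4],[0,0,0]],[0,[0,0,0.8],[0,0,0]],[0,[0,-0.05,1.1],[0,0,0]],[0,[0,-0.1,1.35],[0,0,0]],[0,[0,-0.3,1.6],[0,0,0]],[0,[0,-0.55,1.9],[0,0,0]],[0,[0,-0.8,2.15],[0,0,0]],[0,[0,-1.05,2.5],[0,0,0]]]'
python3 -m inch '[[0,[0,-0.27,0.4],[0,0,0]],[0,[0,-0.45,0.8],[0,0,0]],[0,[0,-0.6,1.2],[0,0,0]],[0,[0,-0.68,1.6],[0,0,0]],[0,[0,-0.74,1.95],[0,0,0]],[0,[0,-0.76,2.2],[0,0,0]],[0,[0,-0.77,2.35],[0,0,0]],[0,[0,-0.77,2.35],[0,0,0]]]'
python3 - <<'E'
from h import *
bx(-39,0,99)
E
```

```text
time: 31.1
ee_pos: [490.0, 44.6, 174.1]
orientation: [-2.429, -1.968, 0.023]
force: [-44.1, 4.0, 32.4]
width: 0.4
grip_force: 27.2
time: 31.9
ee_pos: [463.9, 49.9, 95.2]
orientation: [-2.425, -1.964, 0.03]
force: [-24.5, 4.7, -1.3]
width: -0.3
grip_force: 12.4
world [477.2  47.4  99. ]
shift [ 0.01  0.44 -0.14] turn [-0.028  0.002  0.   ]
```

```bash
python3 - <<'E'
from h import *
a=np.deg2rad(-12);b=np.array([515.3,39.3]);print(telemetry.sense()["force"])
ims=[]
for nm in("top","scene"):
    c=cams.get_image(nm);Y=cloud(c)
    u,v=map(int,px(c,[515,39,110]));ims.append(cv2.resize(c["image"][v-65:v+65,u-65:u+65,::-1],(400,400),interpolation=cv2.INTER_CUBIC))
    q=(Y[...,:2]-b)@np.array([[np.cos(a),-np.sin(a)],[np.sin(a),np.cos(a)]]);z=Y[...,2]
    m=(q[...,0]>-80)&(q[...,0]<170)&(abs(q[...,1])<106)&(abs(q[...,1])>60)&(z>100)&(z<260)
    if m.sum(): print(nm,m.sum(),np.round(np.percentile(np.c_[q[m],z[m]],[2,50,98],axis=0)).tolist())
cv2.imwrite("pics/chk.png",np.hstack(ims))
E
```

```text
[-24.46476725   4.65316872  -1.31383024]
top 97 [[-45.0, -106.0, 100.0], [-6.0, -91.0, 104.0], [97.0, 105.0, 110.0]]
scene 108 [[-45.0, -102.0, 100.0], [-5.0, -74.0, 103.0], [100.0, 103.0, 109.0]]
```

View pics/chk.png

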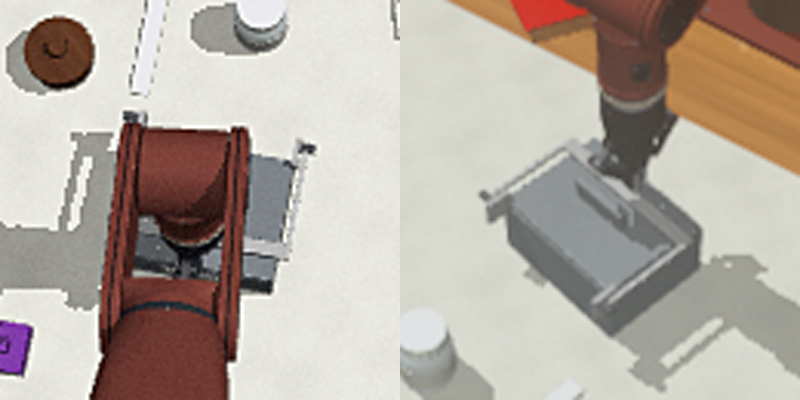

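The bail is nearly down at (190,255) in the left crop. The fingertips slipped just in front of the bar. I'll relieve them forwards, rise, then press down from on top of the bar.

```bash

python3 -m inch '[[0,[0,-0.2,0],[0,0,0]],[0,[0,-0.4,-0.1],[0,0,0]],[0,[0,-0.7,-0.2],[0,0,0]],[0,[0,-0.8,-0.5],[0,0,0]],[0,[0,-0.8,-1],[0,0,0]],[0,[0,-0.8,-1.5],[0,0,0]],[0,[0,-0.8,-1.5],[0,0,0]],[0,[0,-0.8,-1.5],[0,0,0]]]'
python3 - <<'E'
from h import *
bx(-39,0,125); bx(-39,0,100)
E
```

```text
time: 32.8
ee_pos: [453.7, 52.7, 148.5]
orientation: [2.441, 1.975, 0.003]
force: [0.3, -0.0, 0.6]
width: -0.1
grip_force: 0.0
world [477.2  47.4 125. ]
shift [-0.01  0.8   0.79] turn [ 0.002 -0.    -0.001]
world [477.2  47.4 100. ]
shift [-0.01  0.8   1.62] turn [ 0.002 -0.    -0.001]
```

```bash

python3 -m inch '[[0,[0,0.4,0],[0,0,0]],[0,[0,0.88,0],[0,0,0]],[0,[0,0.88,0],[0,0,0]],[0,[0,0.88,0.5],[0,0,0]],[0,[0,0.88,0.9],[0,0,0]],[0,[0,0.88,1.15],[0,0,0]],[0,[0,0.88,1.25],[0,0,0]],[0,[0,0.88,1.3],[0,0,0]]]'
python3 -m inch '[[0,[0,0,0.04],[0,0,0]],[0,[0,0,0.08],[0,0,0]],[0,[0,0,0.12],[0,0,0]],[0,[0,0,0.16],[0,0,0]],[0,[0,0,0.2],[0,0,0]],[0,[0,0,0.24],[0,0,0]],[0,[0,0,0.28],[0,0,0]],[0,[0,0,0.28],[0,0,0]]]'
```

```text
time: 33.6
ee_pos: [478.4, 47.4, 108.1]
orientation: [-2.442, -1.976, 0.001]
force: [0.0, 0.3, 0.7]
width: 0.1
grip_force: 0.0
time: 34.4
ee_pos: [478.7, 47.3, 100.1]
orientation: [-2.442, -1.976, 0.0]
force: [0.0, -0.6, -0.2]
width: -0.2
grip_force: 0.0
```

```bash

python3 -m inch '[[0,[0,0,0.03],[0,0,0]],[0,[0,0,0.06],[0,0,0]],[0,[0,0,0.09],[0,0,0]],[0,[0,0,0.12],[0,0,0]],[0,[0,0,0.12],[0,0,0]],[0,[0,0,0.12],[0,0,0]],[0,[0,0,0.12],[0,0,0]],[0,[0,0,0.12],[0,0,0]]]'
```

```text
time: 35.2
ee_pos: [479.0, 47.3, 99.7]
orientation: [2.442, 1.977, -0.001]
force: [-11.6, 0.5, 25.0]
width: 0.2
grip_force: 12.8
```

Firm stop at 99.7 mm, which matches the bar's top when down. I'll retreat and verify.

```bash

python3 -m inch '[[0,[0,0,-0.3],[0,0,0]],[0,[0,0,-1],[0,0,0]],[0,[0,0,-2],[0,0,0]],[0,[0,0,-3.2],[0,0,0]],[0,[0,0,-4.4],[0,0,0]],[0,[0,0,-5.4],[0,0,0]],[0,[0,0,-5.8],[0,0,0]],[0,[0,0,-5.8],[0,0,0]]]'
python3 -m inch '[[0,[-1,0,0],[0,0,0]],[0,[-2,0,0],[0,0,0]],[0,[-3,0,0],[0,0,0]],[0,[-3.6,0,0],[0,0,0]],[0,[-3.8,0,0],[0,0,0]],[0,[-3.8,0,0],[0,0,0]],[0,[-3.8,0,0],[0,0,0]],[0,[-3.8,0,0],[0,0,0]]]'
python3 - <<'E'
from h import *
a=np.deg2rad(-12);b=np.array([515.3,39.3]);print(telemetry.sense()["force"])
X=wrist("w_end");Y=cloud(X)
q=(Y[...,:2]-b)@np.array([[np.cos(a),-np.sin(a)],[np.sin(a),np.cos(a)]]);z=Y[...,2]
for n,m in(("bar",(abs(q[...,0]+38)<4)&(abs(q[...,1])<85)),("plate",(abs(q[...,0]-30)<10)&(abs(q[...,1])<75)),("legs",(abs(q[...,0]-30)<50)&(abs(abs(q[...,1])-104)<3)&(z>60))):
    print(n,m.sum(),np.round(np.nanpercentile(z[m],[5,50,95]),1) if m.sum() else 0)
print("handle",rect(Y,b,60,105,130))
t=cloud(dict(np.load("top0.npz"))); n=cloud(cams.get_image("top"))
for nm,c,lo,hi in(("skip",(719,215),20,75),("jar",(755,-35),50,95),("weight",(485,547),15,85),("tape",(480,-575),12,40),("folder",(783,101),4,20),("brush",(663,-257),10,40)): print(nm,rect(t,c,80,lo,hi),rect(n,c,80,lo,hi))
E
```

```text
time: 36.0
ee_pos: [479.8, 47.3, 272.2]
orientation: [2.44, 1.975, 0.004]
force: [-0.3, 1.0, -0.2]
width: -0.4
grip_force: 0.0
time: 36.8
ee_pos: [455.0, -63.3, 270.2]
orientation: [-2.44, -1.977, 0.0]
force: [0.8, 0.4, -0.4]
width: -0.4
grip_force: 0.0
[ 0.81512258  0.36864192 -0.38798086]
bar 1253 [ 97.4  98.7 100. ]
plate 2829 [88.5 89.8 91. ]
legs 4783 [ 98.7 342.2 355.7]
handle (1586, [514.7, 38.8, 78.5, 14.2, 78.0, 119.4])
skip (406, [728.1, 217.9, 88.6, 84.8, 2.0, 45.1]) (409, [729.4, 219.5, 86.4, 85.9, 36.0, 44.4])
jar (259, [763.8, -32.8, 62.2, 63.7, 39.8, 83.7]) (262, [763.6, -32.5, 64.0, 62.1, 48.7, 83.3])
weight (312, [469.5, 554.1, 117.2, 68.7, 1.3, 39.0]) (318, [472.9, 568.0, 70.9, 116.7, 57.3, 38.4])
tape (300, [475.6, -577.2, 136.7, 118.9, 59.4, 25.3]) (307, [472.2, -567.8, 134.1, 124.7, 67.4, 25.1])
folder (351, [784.2, 102.6, 150.5, 152.6, 51.9, 6.7]) (420, [781.6, 102.6, 154.4, 153.2, 12.8, 6.9])
brush (329, [670.4, -252.1, 139.6, 136.8, 18.2, 18.7]) (343, [661.8, -260.8, 140.5, 139.3, 37.3, 18.5])
```

View pics/w_end.png

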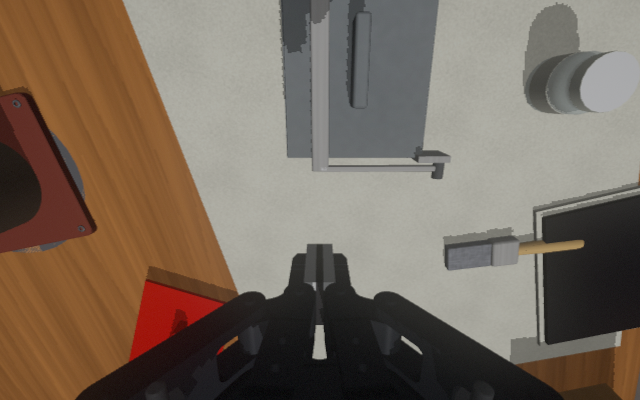

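The bar lies flat on the lid at (320,90), 9 mm above the plate, as it should be. The lid is square and the bystanders haven't moved beyond measurement noise. I'm handing it in.

```bash
python3 -c "
from station import ticket; print(ticket.sign_off())"
```

```text
the job is handed in; nothing more can be done
None
```

I've handed the job in: the case stands in the box, the lid is pressed fully home and the bail lies down on it; sign-off returned no verdict. While I was bringing the bail down, the fingertips slipped off the bar and the wrist force reached about 55 N (limit 120 N), but the final check showed everything in place.

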